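Press the retaining clip onto the filler's outlet spout

TASK

The cleaned outlet spout of the jar filler lies on its white stand. Take the one large retaining clip out of the white rack and press it straight down, mouth first, into the groove round the middle of the spout's tube until it snaps fully home, then let go so that it stays on the tube. Leave the two small clips in the rack where they are.

Things in the scene. Friction and masses are not known exactly. Their poses are not given: they have to be found in the camera images.
- clip: Large grey C-shaped spring clip upright in the rack, mouth down, faces along the row. Origin: ring centre, 37 mm above table; z up, x width, y thickness (tube's axis; either way round). 18 mm thick. Grip tab on top 26 mm wide (x), 26-66 mm above origin; bar under it 16-26 mm above, 56 wide; sprung arms 56 over all to 27 mm below, 24 mm between their lips, feet flared to guide it on. About 60 g.
- groove (a point): Centre of the groove, on the axis of the level steel tube, 100 mm above table; y along the tube, z up. Groove 32 mm in diameter, 26 mm wide at the bottom, sides sloping out to the 48 mm tube (42 mm wide there). Seated clip: ring centre here, thickness along the tube; pushing it down the last 24 mm springs the arms open (4 to 10 N), then it snaps onto a firm stop. Stand is fixed; posts 80 mm either side.
- small_clip_a: Small grey clip of the same form at 0.62 of the size (35 mm wide, 58 mm tall); leave it alone. Origin: ring centre, 27 mm above table. The white rack holds the three clips in any order, 65 mm apart in a row, faces along the row, in pockets with walls up to 24 mm above the table.
- small_clip_b: The other small clip, just like small_clip_a; leave it alone.
Not all that is in view belongs to the job. What is shaped like the clip but purple is not meant.

How it is judged:
By the outcome, as a careful person would: the job done as asked, in the order asked, and still so for the second after the job is handed in, with the robot touching nothing.
It also fails if it takes over 42 s, if anything falls off the work surface, if the arm or the gripper's body presses on something with over 40 N, if the wrist force passes 120 N, or if a joint passes its speed limit or range.

ROBOT

A 6-joint arm with a two-finger parallel gripper is mounted at the origin on the work surface. World frame = base frame: x ahead of the robot, y to its left, z up, the work surface at z = 0. Lengths are in m, angles in rad, forces in N, time in s.
With the tool pointing down it reaches from about 0.35 to 0.8 m from the base axis. Payload 7.3 kg.
Tool frame: the origin (TCP) lies midway between the tips of the shut fingers; the grasp point (between the pads) lies 19 mm behind it; z points along the fingers, y is the direction in which the jaws open and shut (so a half turn about z gives the same grasp; the last joint's range is limited). The gripper opens to 85 mm and grips with 20 to 120 N. Pads are 22 mm wide; open, the fingers measure 114 mm over their backs; the gripper's body (76 mm by 85 mm) begins 54 mm behind the grasp point. The pads swing forward as they close: fully open they stand 13 mm farther back than shut.
Start: joints at [0.962, 0.342, 1.524, -0, 1.275, -0.146], TCP at [0.234, 0.47, 0.231] pointing down, gripper open.
Joint ranges: [-2.53, 2.53], [-0.77, 2.02], [0.04, 2.7], [-1, 4.14], [0.28, 2.66], [-3.11, 3.11]. Speed limits (rad/s): [2.57, 2.57, 3.14, 3.14, 3.14, 3.14].

INTERFACE

Orientations are given as a unit quaternion [w, x, y, z].
In Python, from bench import readout, snapshot, get_calibration, hand_in gives the robot as it stands. The module is installed in compiled form; this text tells all that it offers.
- The arm moves only by the shell command python3 -m crank 'ROWS' [OPENING] [FORCE]. ROWS is JSON, a list of rows, each an object with "translation": the shift along the tool's x, y, z in mm, a list of three; "twist": the turn about the tool's z in degrees. A call has 1 to 20 rows; each row shifts and turns the commanded pose from where the row before left it, along the tool's axes as they then stand; what a row does not reach is not made up. A row lasts 1/12 s, in which the tool goes at most 41.7 mm and 7.16 degrees, less where a joint would pass 70% of its speed; a pose out of reach is approached as far as the arm can. A call with a gripper value outside its range is refused whole. OPENING is the opening, from 0 (shut) to 1 (fully open), set as the call begins (- or left out, the last holds). The fingers move at their own pace and stop on an object; FORCE is the grip in N (left out, the last holds). Time passes only in rows, so rows that do not move let the fingers close. It gives the time, the measured TCP pose, the force and the opening at its end, in the units of the state.
- readout.observe(): the state, without advancing time (a new reading comes with each control period).
- snapshot(name): name is "side" or "top" or "wrist"; returns (picture, depth): 400x640x3 uint8, red, green, blue; 400x640 float32, m along the optical axis (not along the pixel's ray), 0 where there is no reading.
- get_calibration(name): a dict with "mtx" (3x3 intrinsics, pixels), "k1" (the pictures are not rectified: a ray, as slopes to the right and down, at radius r is drawn at 1 + k1 r^2 times it, then the intrinsics apply), "R" (3x3) and "t" (3): a world point X has camera coordinates R X + t. Camera axes: x right, y down, z forward; pixel columns grow to the right and rows downward; lengths in m; the calibration is good to about 2 mm. A picture is of the moment at which its call begins: read the wrist's pose just before it. get_calibration takes no time and is no camera call; for the wrist camera it gives the pose at the moment of the call.
- hand_in(): hands the job in, once; it reports no verdict.
The state is a dict: "time_s": time; "joint_pos": joint angles; "joint_velocities": joint speeds; "joint_efforts": joint torques, N m; "position": TCP position; "orientation": TCP orientation; "wrist_force": force on the tool from outside, world axes, zero at the start; "ft_torque": the same for the moment, N m; "gripper_width": opening from 0.0 (shut) to 1.0 (fully open).
Only numpy, scipy, OpenCV 4.12 (cv2) and the standard library are available. Lean on these libraries where they do the work, as an engineer would, in place of code of your own. Each camera call takes 0.05 s, during which the arm holds its last target.

## Working session

There is one attempt and no reset: what is moved stays moved. The work goes in short steps, Python scripts to look and compute and a shell command to move; the robot and the scene stay as the last step left them, time stands still between calls to the robot, and variables do not carry over. Pictures are saved under pics/ and viewed, and the job is handed in when it is done.

```bash
mkdir -p pics; cat > h.py <<'E'
import numpy as np, cv2
from bench import readout, snapshot, get_calibration, hand_in
def shot(n,tag):
    c=get_calibration(n); s=readout.observe(); p,d=snapshot(n)
    cv2.imwrite(f'pics/{tag}.png',p[:,:,::-1]); np.savez(f'{tag}.npz',p=p,d=d,**{k:np.array(c[k]) for k in('mtx','k1','R','t')})
    return p,d,c
def ld(tag):
    z=np.load(f'{tag}.npz'); return z['p'],z['d'],z
def ray(c,u,v):
    K=np.array(c['mtx']);k=float(c['k1'])
    x=np.array([(u-K[0,2])/K[0,0],(v-K[1,2])/K[1,1]]);y=x.copy()
    for _ in range(20): y=x/(1+k*(y@y))
    R=np.array(c['R']);t=np.array(c['t'])
    return -R.T@t, R.T@np.array([y[0],y[1],1.])
def plane(c,u,v,z):
    o,d=ray(c,u,v); return o+d*(z-o[2])/d[2]
def dep(c,u,v,D):
    o,d=ray(c,u,v); return o+d*D
def tri(r1,r2):
    A=[];b=[]
    for o,d in(r1,r2):
        d=d/np.linalg.norm(d);P=np.eye(3)-np.outer(d,d);A.append(P);b.append(P@o)
    X=np.linalg.lstsq(np.vstack(A),np.hstack(b),rcond=None)[0]
    return X,[np.linalg.norm(P@X-q) for P,q in zip(A,b)]
E
python3 - <<'E'
from h import *
for n in('side','top','wrist'):
    p,d,c=shot(n,n+'0'); print(n,(d>0).mean(),-np.array(c['R']).T@np.array(c['t']))
print(readout.observe())
E
```

```text
side 0.996 [0.45806013 0.651623   0.62531117]
top 0.995875 [0.37961582 0.0663824  1.18009404]
wrist 0.995984375 [0.17047837 0.50059786 0.37350464]
{'time_s': 0.15, 'joint_pos': array([ 9.61999369e-01,  3.42555811e-01,  1.52476767e+00,  2.92800609e-05,
        1.27540633e+00, -1.46009740e-01]), 'joint_velocities': array([-0.00022412, -0.00060158, -0.00193005,  0.0014742 ,  0.00074108,
        0.00299107]), 'joint_efforts': array([ 2.07430669e-03, -4.33903670e+01, -2.46148735e+01, -1.73781996e-04,
        5.66401824e-03,  1.02710756e-04]), 'position': array([0.2341937 , 0.46954954, 0.23079962]), 'orientation': array([-2.22545095e-04,  2.29338331e-01,  9.73346601e-01, -5.23407860e-04]), 'wrist_force': array([-0.7625745 ,  0.03566857, -0.4920504 ]), 'ft_torque': array([-0.00431753,  0.0112699 ,  0.02834878]), 'gripper_width': 0.9982939116720739}
```

View pics/side0.png

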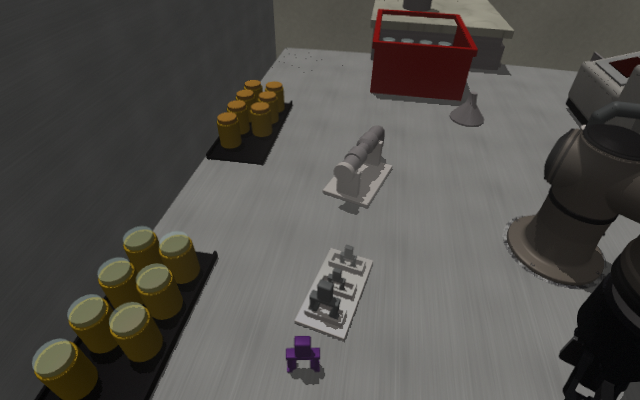

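View pics/top0.png

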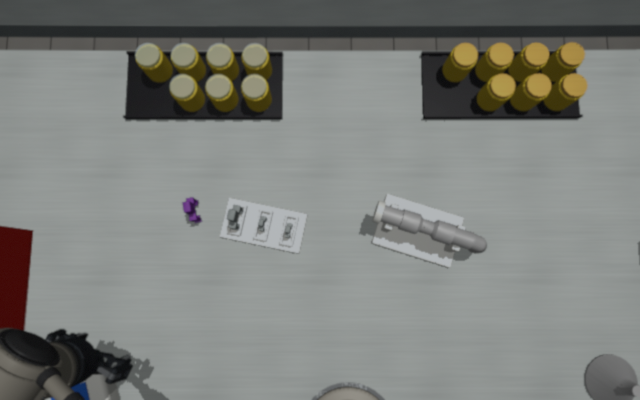

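View pics/wrist0.png

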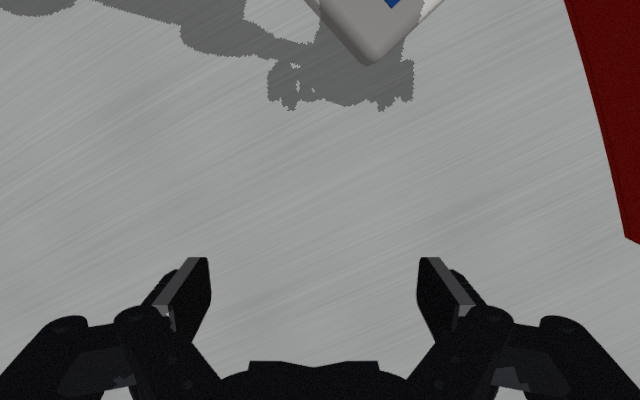

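The large clip is the dark one at the left end of the rack: top px (235,218), side px (325,295). The purple decoy is at top px (191,210), and the groove is near top px (428,227). I'll enlarge these areas.

```bash
python3 - <<'E'
from h import *
def crop(tag,r,s,o):
    p=ld(tag)[0]; x0,y0,x1,y1=r
    cv2.imwrite(f'pics/{o}.png',cv2.resize(p[y0:y1,x0:x1,::-1],None,fx=s,fy=s,interpolation=cv2.INTER_CUBIC))
crop('top0',(180,185,320,265),5.5,'c_rack'); crop('top0',(360,185,500,275),5.5,'c_sp'); crop('side0',(270,230,390,380),4,'c_srack');crop('side0',(310,115,400,215),6,'c_ssp')
T=ld('top0')
for u,v in[(235,218),(262,225),(288,232),(428,227),(385,213),(480,243),(228,201),(305,214),(222,238),(298,252)]:
    D=T[1][v,u]; print(u,v,dep(T[2],u,v,D).round(4))
E
```

```text
235 218 [0.4988 0.2599 0.0922]
262 225 [0.4849 0.2009 0.0664]
288 232 [0.4679 0.1396 0.0691]
428 227 [ 0.4742 -0.1777  0.1151]
385 213 [ 0.506  -0.0817  0.1168]
480 243 [ 0.438  -0.2932  0.1131]
228 201 [0.5505 0.2931 0.0085]
305 214 [0.5174 0.1018 0.0072]
222 238 [0.4588 0.3059 0.0068]
298 252 [0.4233 0.1186 0.0151]
```

```bash
python3 -c "
import cv2,numpy as np
a=[cv2.imread(f'pics/{n}.png') for n in('c_rack','c_sp')]
print([i.shape for i in a])"
```

```text
[(440, 770, 3), (495, 770, 3)]
```

View pics/c_rack.png

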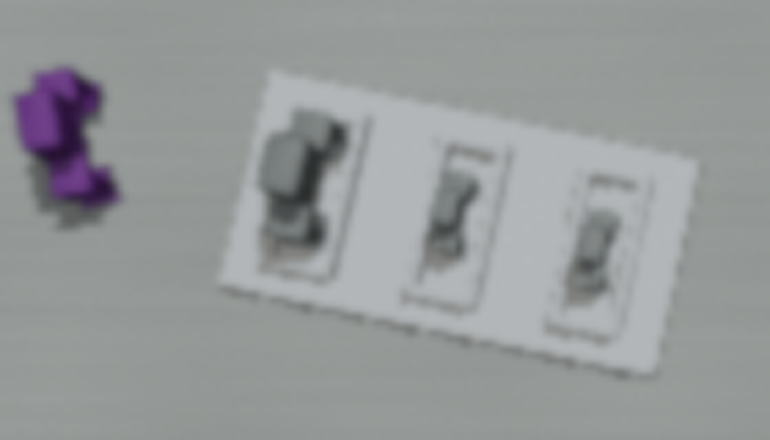

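View pics/c_sp.png

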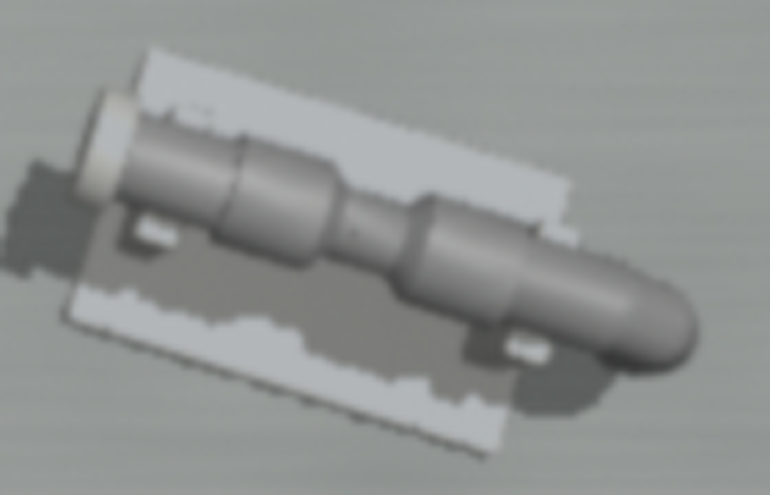

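View pics/c_srack.png

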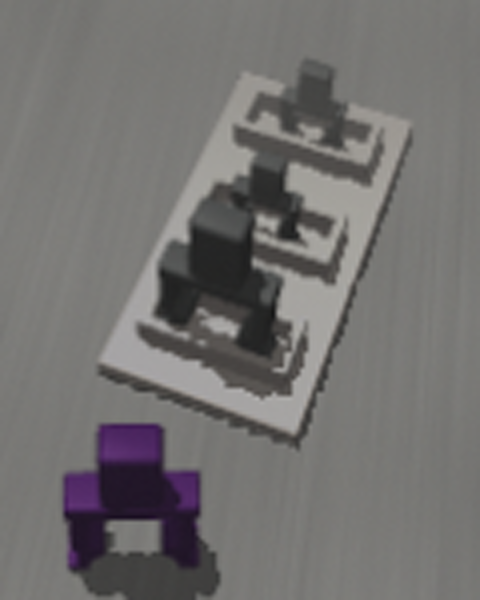

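View pics/c_ssp.png

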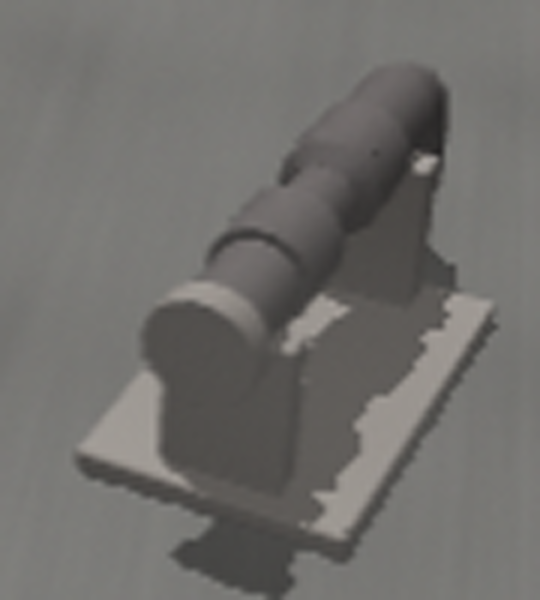

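```bash
cat > m1.py <<'E'
from h import *
p,d,c=ld('top0'); 
H,W=d.shape
def cloud(c,d,r):
    x0,y0,x1,y1=r; out=[]
    for v in range(y0,y1):
        for u in range(x0,x1):
            if d[v,u]>0: out.append([u,v,*dep(c,u,v,d[v,u])])
    return np.array(out)
def heading(w): return np.degrees(np.arctan2(w[1],w[0]))
C=cloud(c,d,(215,190,310,258))
# tab tops
for nm,(xa,xb),(za,zb) in(('big',(215,250),(.094,.112)),('s1',(250,275),(.06,.075)),('s2',(277,300),(.06,.075))):
    m=(C[:,0]>xa)&(C[:,0]<xb)&(C[:,4]>za)&(C[:,4]<zb); q=C[m]; print(nm,m.sum(),q[:,2:].mean(0).round(4),q[:,:2].mean(0))
# rack plate: white mask
hsv=p.astype(int); 
m=((p.min(2)>165)).astype(np.uint8)
for r,z in(((215,190,310,258),.007),((365,185,470,270),.01)):
    mm=np.zeros_like(m); mm[r[1]:r[3],r[0]:r[2]]=m[r[1]:r[3],r[0]:r[2]]
    ys,xs=np.nonzero(mm); P=np.array([plane(c,u,v,z)[:2] for u,v in zip(xs,ys)],np.float32)
    print('plate',len(xs),cv2.minAreaRect(P*1000))
S=cloud(c,d,(370,190,490,260)); 
# tube top ridge: fit axis to high points
q=S[S[:,4]>.085]; xy=q[:,2:4]; mu=xy.mean(0); w=np.linalg.svd(xy-mu)[2][0]
print('tube',mu,heading(w),heading(w)-90,q[:,4].max())
n=np.array([-w[1],w[0]]); s=(xy-mu)@w; o=(xy-mu)@n
for a in np.arange(-.16,.17,.005):
    k=abs(s-a)<.0025
    if k.sum()>2: print(round(a,3),k.sum(),'w',o[k].min().round(4),o[k].max().round(4),'top',q[k,4].max().round(4))
E
python3 m1.py
```

```text
big 94 [0.5053 0.2665 0.1032] [231.29787234 214.63829787]
s1 35 [0.4913 0.2035 0.0683] [260.82857143 222.17142857]
s2 33 [0.4747 0.141  0.0679] [287.48484848 229.15151515]
plate 2107 ((491.5220031738281, 204.876708984375), (198.19369506835938, 96.98894500732422), 77.92335510253906)
plate 1452 ((478.0626220703125, -175.46629333496094), (217.31143188476562, 126.43085479736328), 72.10143280029297)
tube [ 0.47313244 -0.17729139] 72.03700537329986 -17.962994626700137 0.1301602075097561
-0.14 6 w -0.0061 0.0101 top 0.102
-0.135 16 w -0.0141 0.0118 top 0.1092
-0.13 25 w -0.0154 0.0142 top 0.1124
-0.125 31 w -0.0188 0.0153 top 0.1148
-0.12 35 w -0.0199 0.0152 top 0.1163
-0.115 29 w -0.0171 0.0155 top 0.117
-0.11 35 w -0.0201 0.015 top 0.119
-0.105 28 w -0.0182 0.0149 top 0.1212
-0.1 38 w -0.0199 0.0175 top 0.1237
-0.095 41 w -0.0207 0.0171 top 0.1221
-0.09 41 w -0.021 0.0173 top 0.1235
-0.085 46 w -0.0303 0.0249 top 0.1236
-0.08 56 w -0.0316 0.0268 top 0.1229
-0.075 63 w -0.0316 0.0274 top 0.1258
-0.07 53 w -0.0307 0.0263 top 0.1247
-0.065 41 w -0.0225 0.0167 top 0.1222
-0.06 31 w -0.022 0.0
[... 652 characters left out ...]
0209 top 0.1284
0.035 45 w -0.0237 0.0212 top 0.128
0.04 48 w -0.0251 0.0207 top 0.1279
0.045 45 w -0.0226 0.0205 top 0.1268
0.05 52 w -0.0246 0.0207 top 0.1302
0.055 45 w -0.0245 0.0207 top 0.1291
0.06 55 w -0.0252 0.0205 top 0.1291
0.065 38 w -0.0229 0.0167 top 0.1229
0.07 36 w -0.0204 0.0171 top 0.1247
0.075 56 w -0.0326 0.0262 top 0.1239
0.08 58 w -0.0318 0.027 top 0.1235
0.085 56 w -0.0323 0.0264 top 0.1246
0.09 50 w -0.0313 0.027 top 0.125
0.095 39 w -0.0214 0.0168 top 0.1231
0.1 38 w -0.0206 0.0169 top 0.1241
0.105 36 w -0.024 0.0176 top 0.125
0.11 48 w -0.0265 0.0229 top 0.1297
0.115 53 w -0.0276 0.023 top 0.1292
0.12 53 w -0.0254 0.0223 top 0.1299
0.125 23 w -0.0267 0.0192 top 0.129
```

```bash
python3 - <<'E'
from h import *
from scipy.spatial.transform import Rotation as Ro
s=readout.observe(); q=s['orientation']; R=Ro.from_quat([*q[1:],q[0]]).as_matrix(); c=get_calibration('wrist')
Rc=np.array(c['R']); print('cam axes in tool (cols x,y,z):\n',(R.T@Rc.T).round(3)); print('cam pos tool',R.T@(-Rc.T@np.array(c['t'])-s['position'])); print(c['mtx'])
print('clip rel tool mm', (R.T@(np.array([.505,.2665,.1])-s['position'])*1000).round(1))
E
```

```text
cam axes in tool (cols x,y,z):
 [[-0.   -0.96 -0.28]
 [ 1.   -0.    0.  ]
 [-0.   -0.28  0.96]]
cam pos tool [ 0.07089744 -0.00079275 -0.14278177]
[[354.31471712   0.         313.2573513 ]
 [  0.         354.31471712 199.03332507]
 [  0.           0.           1.        ]]
clip rel tool mm [-333.   -60.6  130.8]
```

```bash
python3 -m crank '[{"translation":[-37,-6.7,0],"twist":0},{"translation":[-37,-6.7,0],"twist":0},{"translation":[-37,-6.7,0],"twist":0},{"translation":[-37,-6.7,0],"twist":0},{"translation":[-37,-6.7,0],"twist":0},{"translation":[-37,-6.7,0],"twist":0},{"translation":[-37,-6.7,0],"twist":0},{"translation":[-37,-6.7,0],"twist":0},{"translation":[-37,-6.7,0],"twist":0},{"translation":[0,0,0],"twist":7},{"translation":[0,0,0],"twist":7},{"translation":[0,0,0],"twist":7},{"translation":[0,0,0],"twist":7},{"translation":[0,0,0],"twist":7},{"translation":[0,0,0],"twist":7},{"translation":[0,0,0],"twist":7},{"translation":[0,0,0],"twist":7},{"translation":[0,0,0],"twist":7},{"translation":[0,0,0],"twist":7},{"translation":[0,0,0],"twist":6}]' 1 20
python3 -m crank '[{"translation":[0,0,0],"twist":0},{"translation":[0,0,0],"twist":0}]'
python3 -c "
from h import *
shot('wrist','w1')"
```

```text
time_s: 1.82
position: [0.5052, 0.2671, 0.2309]
orientation: [-0.0, 0.782, 0.623, -0.0]
wrist_force: [-1.2, -0.2, 0.5]
gripper_width: 1.002
time_s: 1.98
position: [0.5053, 0.2671, 0.231]
orientation: [-0.0, 0.779, 0.627, -0.0]
wrist_force: [0.3, 0.6, 0.2]
gripper_width: 0.997
```

View pics/w1.png

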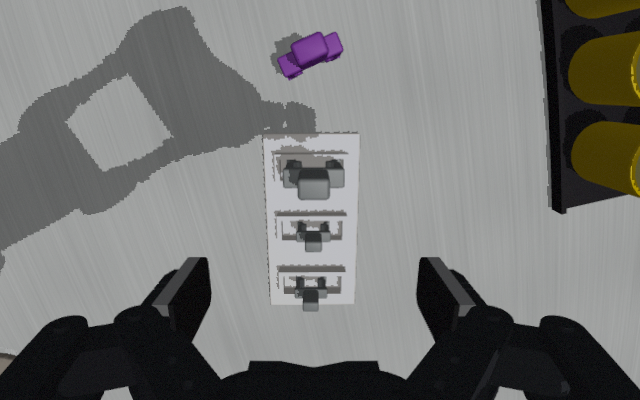

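The wrist view shows the big clip's tab top at about px (314,187), nearly square to the jaws. The small clips are at (313,235) and (311,292), and the purple decoy is at (310,50). Next I'll measure the tab precisely.

```bash
cat > m2.py <<'E'
from h import *
from m1 import cloud
import sys
p,d,c=ld(sys.argv[1])
cv2.imwrite('pics/cw.png',cv2.resize(p[120:315,250:375,::-1],None,fx=3,fy=3,interpolation=cv2.INTER_CUBIC))
C=cloud(c,d,(255,125,370,310))
for nm,(va,vb),(za,zb) in(('big',(150,210),(.097,.110)),('bar',(150,210),(.055,.068)),('s1',(212,255),(.062,.075)),('s2',(270,315),(.062,.075))):
    m=(C[:,1]>va)&(C[:,1]<vb)&(C[:,4]>za)&(C[:,4]<zb);q=C[m]
    r=cv2.minAreaRect((q[:,2:4]*1000).astype(np.float32)); print(nm,m.sum(),q[:,2:].mean(0).round(4),np.round(r[0],1),np.round(r[1],1),round(r[2],1),'px',q[:,:2].min(0),q[:,:2].max(0))
E
python3 m2.py w1 | grep -v '^[-0]' | tail -5
```

```text
tube [ 0.47313244 -0.17729139] 72.03700537329986 -17.962994626700137 0.1301602075097561
big 718 [0.5054 0.2667 0.1028] [505.2 265.8] [18.5 24.9] 77.9 px [298. 178.] [329. 200.]
bar 709 [0.5053 0.2677 0.0628] [505.3 265.9] [18.4 55.3] 77.9 px [283. 167.] [344. 188.]
s1 214 [0.4914 0.2045 0.0669] [491.2 203.7] [11.6 15.2] 77.9 px [305. 239.] [321. 251.]
s2 163 [0.4752 0.1422 0.0669] [475.  141.5] [ 9.2 15.2] 76.1 px [303. 299.] [318. 309.]
```

View pics/cw.png

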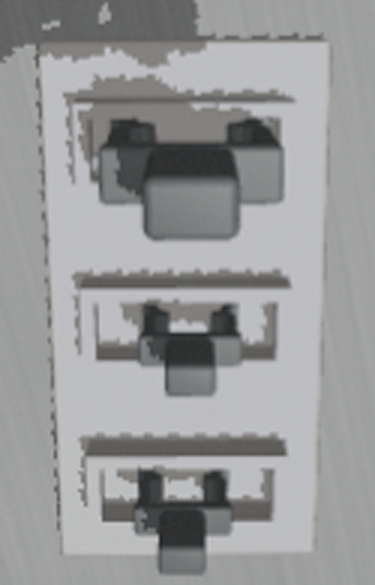

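```bash
python3 -m crank '[{"translation":[-1.2,0,20]},{"translation":[0,0,25]},{"translation":[0,0,25]},{"translation":[0,0,25]},{"translation":[0,0,25]},{"translation":[0,0,20]},{"translation":[0,0,15]},{"translation":[0,0,10]},{"translation":[0,0,0]},{"translation":[0,0,0]}]' 1 20
python3 -c "
from h import *
shot('wrist','w2');shot('side','s2')"
```

```text
$[0]: bad value
```

View pics/w2.png

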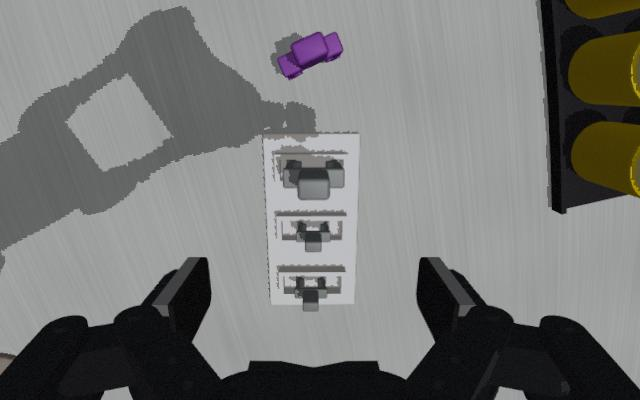

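View pics/s2.png

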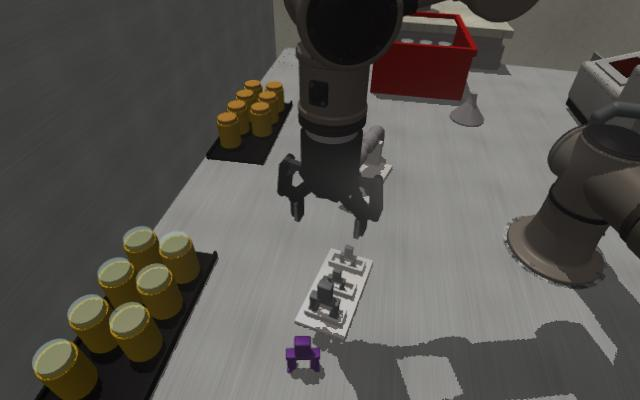

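The move was refused because "twist" was missing, so nothing moved. I'll repeat it with twist in every row.

```bash
python3 -m crank '[{"translation":[-1.2,0,20],"twist":0},{"translation":[0,0,25],"twist":0},{"translation":[0,0,25],"twist":0},{"translation":[0,0,25],"twist":0},{"translation":[0,0,25],"twist":0},{"translation":[0,0,20],"twist":0},{"translation":[0,0,15],"twist":0},{"translation":[0,0,10],"twist":0},{"translation":[0,0,0],"twist":0},{"translation":[0,0,0],"twist":0}]' 1 20
python3 -c "
from h import *
shot('wrist','w2');shot('side','s2')"
```

```text
time_s: 2.97
position: [0.5053, 0.2661, 0.0664]
orientation: [-0.0, 0.78, 0.626, -0.0]
wrist_force: [-0.6, 0.7, 0.5]
gripper_width: 0.998
```

View pics/w2.png

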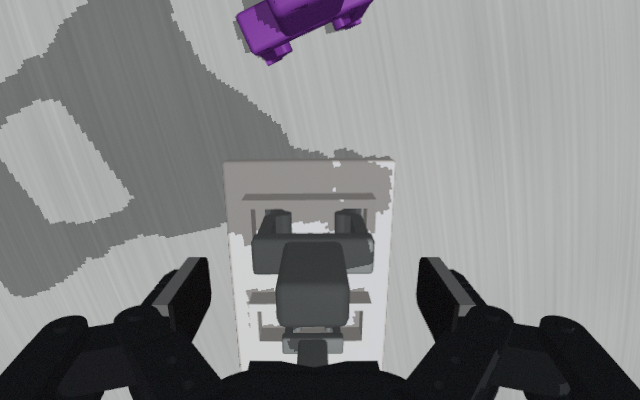

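View pics/s2.png

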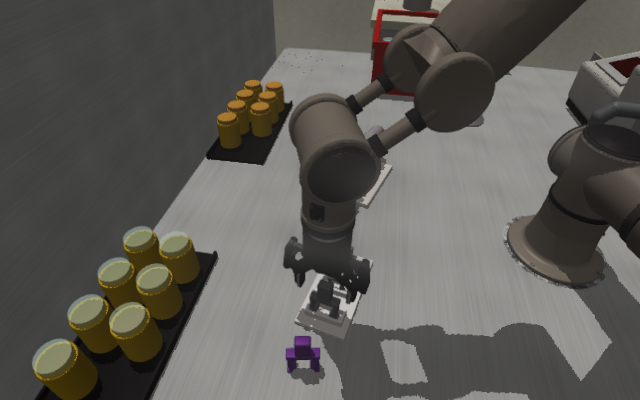

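The tab (px 277–349) is centred between the fingers, with purple well clear. Close and lift.

```bash
python3 -m crank '[{"translation":[0,0,0],"twist":0},{"translation":[0,0,0],"twist":0},{"translation":[0,0,0],"twist":0},{"translation":[0,0,0],"twist":0},{"translation":[0,0,0],"twist":0},{"translation":[0,0,0],"twist":0},{"translation":[0,0,0],"twist":0},{"translation":[0,0,0],"twist":0},{"translation":[0,0,0],"twist":0},{"translation":[0,0,0],"twist":0}]' 0 80
python3 -c "
from h import *
shot('wrist','w3')"
```

```text
time_s: 3.9
position: [0.5055, 0.2661, 0.0667]
orientation: [0.0, 0.78, 0.626, 0.0]
wrist_force: [-0.4, -0.4, 5.3]
gripper_width: 0.295
```

View pics/w3.png

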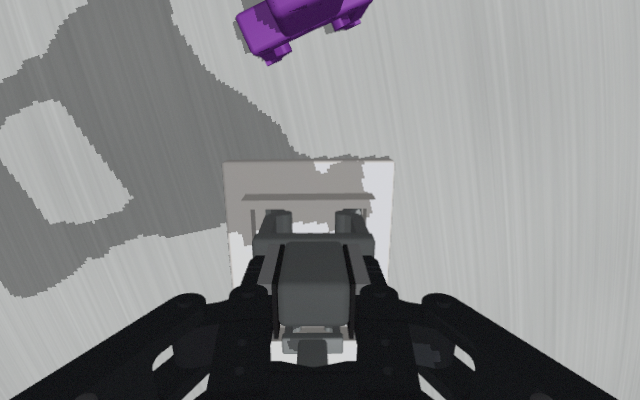

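```bash
python3 -m crank '[{"translation":[0,0,-5],"twist":0},{"translation":[0,0,-10],"twist":0},{"translation":[0,0,-15],"twist":0},{"translation":[0,0,-20],"twist":0},{"translation":[0,0,-25],"twist":0},{"translation":[0,0,-25],"twist":0},{"translation":[0,0,-25],"twist":0},{"translation":[0,0,-25],"twist":0},{"translation":[0,0,-20],"twist":0},{"translation":[0,0,-10],"twist":0},{"translation":[0,0,0],"twist":0},{"translation":[0,0,0],"twist":0}]'
python3 -c "
from h import *
shot('wrist','w4');shot('side','s4')
p,d,c=ld('top0')
s=readout.observe();q=s['orientation'];print(s['position'],s['gripper_width'])"
```

```text
time_s: 4.95
position: [0.5048, 0.2659, 0.2459]
orientation: [-0.0, 0.78, 0.626, -0.0]
wrist_force: [-0.3, -0.6, -1.3]
gripper_width: 0.295
[0.5043862  0.26569139 0.24460833] 0.291368176814542
```

View pics/w4.png

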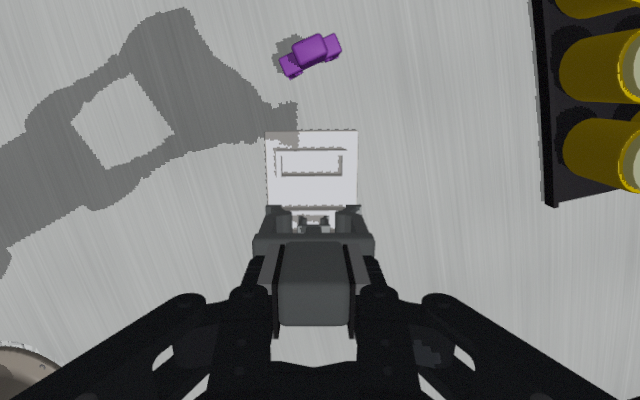

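View pics/s4.png

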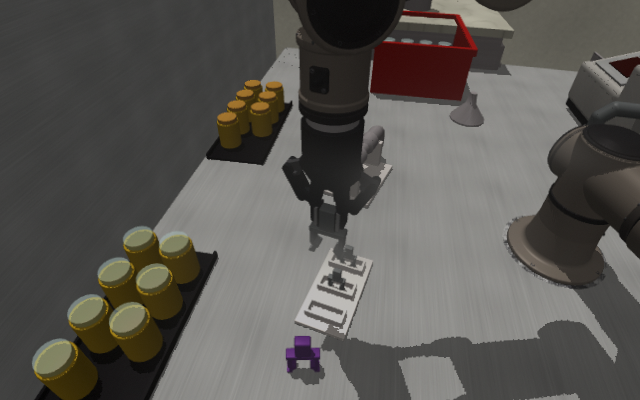

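```bash
python3 -m crank '[{"translation":[-15,1.6,0],"twist":0},{"translation":[-30,3.2,0],"twist":0},{"translation":[-33.5,3.6,0],"twist":0},{"translation":[-33.5,3.6,0],"twist":0},{"translation":[-33.5,3.6,0],"twist":0},{"translation":[-33.5,3.6,0],"twist":0},{"translation":[-33.5,3.6,0],"twist":0},{"translation":[-33.5,3.6,0],"twist":0},{"translation":[-33.5,3.6,0],"twist":0},{"translation":[-33.5,3.6,0],"twist":0},{"translation":[-33.5,3.6,0],"twist":0},{"translation":[-33.5,3.6,0],"twist":0},{"translation":[-33.5,3.6,0],"twist":0},{"translation":[-33.5,3.6,0],"twist":0},{"translation":[-33.5,3.6,0],"twist":0},{"translation":[-30,3.2,0],"twist":0},{"translation":[-25,2,0],"twist":0},{"translation":[0,0,0],"twist":5.6},{"translation":[0,0,0],"twist":0},{"translation":[0,0,0],"twist":0}]'
python3 -c "
from h import *
shot('wrist','w5');shot('top','t5')
s=readout.observe();print(s['position'],s['orientation'])"
```

```text
time_s: 6.72
position: [0.4436, -0.2691, 0.2453]
orientation: [-0.001, 0.809, 0.587, -0.0]
wrist_force: [0.8, 1.0, -0.7]
gripper_width: 0.296
[ 0.44421095 -0.26840958  0.24584638] [-5.83706013e-04  8.08799186e-01  5.88084631e-01 -6.14796899e-05]
```

View pics/w5.png

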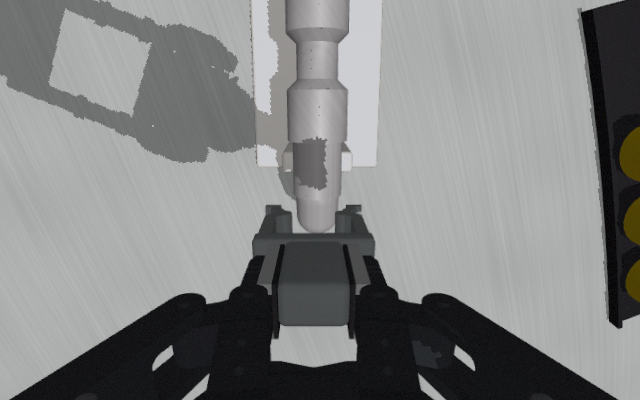

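The groove is at px rows ~32–90, columns ~297–338 (centre ≈ (317,60)). I'll measure it and the held clip in the same image.

```bash
cat > m3.py <<'E'
from h import *
from m1 import cloud
from scipy.spatial.transform import Rotation as Ro
p,d,c=ld('w5'); s=readout.observe();q=s['orientation'];R=Ro.from_quat([*q[1:],q[0]]).as_matrix()
print('=== yheading',np.degrees(np.arctan2(R[1,1],R[0,1])))
C=cloud(c,d,(280,0,360,232)); T=(C[:,2:]-s['position'])@R*1000  # tool frame
hi=C[:,4]>.085
m=hi&(C[:,4]<.14)
# per row extents in tool y versus tool x
Tx,Ty,Z=T[m,0],T[m,1],C[m,4]
for a in range(20,190,4):
    k=abs(Tx-a)<2
    if k.sum()>10:
        print(a,k.sum(),'y',np.percentile(Ty[k],[2,98]).round(1),'mid',np.percentile(Ty[k],[2,98]).mean().round(1),'top',np.percentile(Z[k],95).round(4))
C=cloud(c,d,(255,200,375,330)); T=(C[:,2:]-s['position'])@R*1000
for a,b in((-42,-34),(-4,4)):
    k=(T[:,2]>a)&(T[:,2]<b)&(abs(T[:,1])<32)
    print('clip level',a,b,k.sum(),T[k].min(0).round(1),T[k].max(0).round(1),np.median(T[k],0).round(1))
E
python3 m3.py | sed -n '/===/,$p'
```

```text
=== yheading -17.95755800563403
20 345 y [-26.1  31.6] mid 2.8 top 0.1202
24 319 y [-24.3  30. ] mid 2.8 top 0.1203
28 250 y [-15.6  21. ] mid 2.7 top 0.1203
32 261 y [-15.6  20.8] mid 2.6 top 0.1204
36 245 y [-19.3  24.5] mid 2.6 top 0.1242
40 317 y [-19.3  24.4] mid 2.5 top 0.1244
44 312 y [-19.2  25.2] mid 3.0 top 0.1246
48 335 y [-19.1  25.1] mid 3.0 top 0.1243
52 320 y [-20.   25.1] mid 2.5 top 0.1243
56 345 y [-19.9  24.9] mid 2.5 top 0.1245
60 322 y [-19.8  24.9] mid 2.5 top 0.1242
64 345 y [-19.6  24.7] mid 2.6 top 0.1243
68 364 y [-19.6  24.7] mid 2.5 top 0.1244
72 300 y [-19.5  24.5] mid 2.5 top 0.1244
76 334 y [-18.6  22.7] mid 2.1 top 0.1239
80 237 y [-14.8  20.5] mid 2.9 top 0.1201
84 237 y [-12.1  17.3] mid 2.6 top 0.1167
88 233 y [-12.1  17.3] mid 2.6 top 0.1166
92 223 y [-12.6  18. ] mid 2.7 top 0.1167
96 239 y [-12.6  17.3] mid 2.4 top 0.1164
100 241 y [-12.7  17.8] mid 2.6 top 0.1165
104 247 y [-13.3  17. ] mid 1.8 top 0.1165
108 262 y [-13.2  17.8] mid 2.3 top 0.1168
112 364 y [-16.1  20.6] mid 2.3 top 0.1206
116 434 y [-20.1  24.3] mid 2.1 top 0.1239
120 382 y [-20.2  24.4] mid 2.1 top 0.1245
124 382 y [-20.1  24.4] mid 2.1 top 0.1244
128 380 y [-20.1  24.3] mid 2.1 top 0.1244
132 400 y [-19.9  24.3] mid 2.2 top 0.1244
136 142 y [-20.7  26.5] mid 2.9 top 0.1232
clip level -42 -34 3993 [-10.4 -19.4 -42. ] [ 11.1  19.7 -34. ] [  1.6  -0.3 -35.9]
clip level -4 4 519 [  1.1 -26.5  -4. ] [ 9.4 27.2  4. ] [ 8.2 -0.8  0.4]
```

```bash
cat >> m3.py <<'E'
k=(T[:,2]>-39)&(T[:,2]<-33)&(abs(T[:,1])<11); print('tab top',k.sum(),np.percentile(T[k],[2,98],axis=0).round(1))
k=(T[:,2]>1)&(T[:,2]<9)&(abs(T[:,1])>15)&(abs(T[:,1])<30); print('bar',k.sum(),np.percentile(T[k],[2,98],axis=0).round(1))
k=(T[:,2]>28)&(T[:,2]<80)&(abs(T[:,1])<35)&(C[:,4]>.15); print('feet',k.sum(),T[k].min(0).round(1),T[k].max(0).round(1))
E
python3 m3.py | sed -n '/clip level/,$p'
```

```text
clip level -42 -34 3993 [-10.4 -19.4 -42. ] [ 11.1  19.7 -34. ] [  1.6  -0.3 -35.9]
clip level -4 4 519 [  1.1 -26.5  -4. ] [ 9.4 27.2  4. ] [ 8.2 -0.8  0.4]
tab top 2808 [[ -8.1 -10.5 -36.9]
 [  8.3  10.5 -33.5]]
bar 762 [[  0.9 -26.4   3.2]
 [  8.9  27.1   8.6]]
feet 1167 [ -3.1 -28.3  28.1] [ 8.8 27.7 57.6]
```

```bash
python3 -m crank '[{"translation":[15,0.2,0],"twist":0},{"translation":[25,0.5,0],"twist":0},{"translation":[25,0.5,0],"twist":0},{"translation":[20.8,0.5,0],"twist":0},{"translation":[10,0.5,0],"twist":0},{"translation":[0,0,0],"twist":0},{"translation":[0,0,10],"twist":0},{"translation":[0,0,20],"twist":0},{"translation":[0,0,20],"twist":0},{"translation":[0,0,15],"twist":0},{"translation":[0,0,10],"twist":0},{"translation":[0,0,0],"twist":0},{"translation":[0,0,0],"twist":0}]'
python3 -c "
from h import *
shot('wrist','w6');shot('side','s6')
p=ld('s6')[0];cv2.imwrite('pics/s6c.png',cv2.resize(p[90:220,300:420,::-1],None,fx=4,fy=4,interpolation=2))
s=readout.observe();print(s['position'],s['orientation'])"
```

```text
time_s: 7.9
position: [0.4763, -0.1792, 0.1713]
orientation: [-0.0, 0.81, 0.587, -0.0]
wrist_force: [1.2, -0.0, 0.1]
gripper_width: 0.297
[ 0.47696553 -0.17930856  0.17228873] [8.61733692e-04 8.09597786e-01 5.86984273e-01 3.82138527e-04]
```

View pics/w6.png

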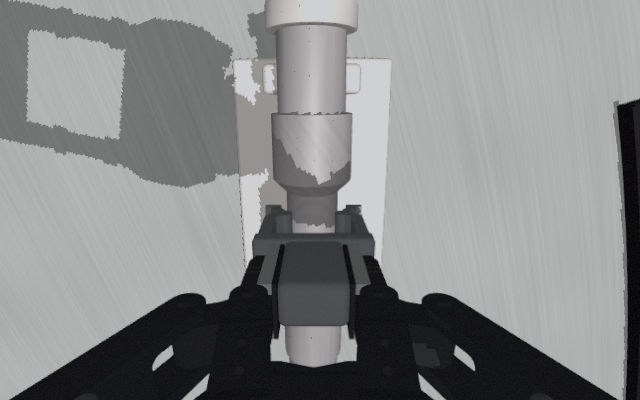

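View pics/s6c.png

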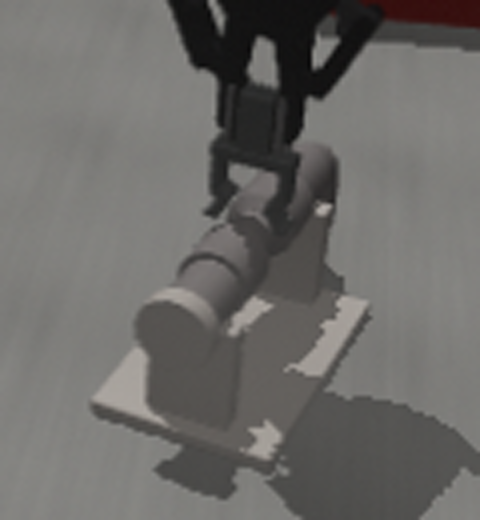

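```bash
cat > m4.py <<'E'
from h import *
from m1 import cloud
from scipy.spatial.transform import Rotation as Ro
p,d,c=ld('w6'); Rc=np.array(c['R']); cp=-Rc.T@np.array(c['t'])
A=np.array([[0,-.96,-.28],[1,0,0],[0,-.28,.96]]); R=Rc.T@np.linalg.inv(A)
s=cp-R@np.array([.0709,-.0008,-.1428])
print('===tcp from cam',s)
C=cloud(c,d,(260,0,365,240)); T=(C[:,2:]-s)@R*1000
m=(C[:,4]>.085)&(C[:,4]<.14)
for a in range(9,110,2):
    k=m&(abs(T[:,0]-a)<1)
    if k.sum()>10: 
        e=np.percentile(T[k,1],[2,98]); print(a,k.sum(),e.round(1),e.mean().round(1),np.percentile(C[k,4],90).round(4))
E
python3 m4.py | sed -n '/===/,$p'
```

```text
===tcp from cam [ 0.47707949 -0.18003523  0.17133234]
9 701 [-27.   25.6] -0.7 0.1358
11 170 [-16.2  13.6] -1.3 0.1162
13 163 [-16.3  13.1] -1.6 0.1159
15 120 [-15.7  12.7] -1.5 0.1169
17 118 [-16.8  14.7] -1.1 0.1191
19 137 [-18.6  15.7] -1.4 0.1209
21 160 [-20.1  18. ] -1.1 0.1227
23 249 [-24.3  19.7] -2.3 0.1239
25 274 [-23.9  20.3] -1.8 0.1241
27 260 [-24.   19.6] -2.2 0.1241
29 278 [-24.1  20.5] -1.8 0.1242
31 271 [-23.3  20.5] -1.4 0.1239
33 280 [-23.8  20.4] -1.7 0.1243
35 278 [-23.8  20.3] -1.7 0.1241
37 286 [-23.7  20.6] -1.6 0.1239
39 272 [-24.4  20.3] -2.0 0.1241
41 293 [-23.8  20.5] -1.7 0.1241
43 294 [-24.1  19.8] -2.1 0.124
45 278 [-24.2  20. ] -2.1 0.1242
47 295 [-24.   20.2] -1.9 0.1241
49 299 [-24.1  20.3] -1.9 0.124
51 291 [-23.4  20.2] -1.6 0.1241
53 293 [-23.9  20.9] -1.5 0.1241
55 305 [-24.4  20.1] -2.1 0.1241
57 307 [-24.4  20.6] -1.9 0.1241
59 315 [-24.1  20.4] -1.8 0.124
61 337 [-24.3  20.5] -1.9 0.1238
63 258 [-20.2  16.7] -1.8 0.1201
65 268 [-20.   16.6] -1.7 0.1199
67 270 [-20.1  16.5] -1.8 0.1199
69 204 [-20.1  16.6] -1.7 0.1201
71 274 [-20.8  16.5] -2.2 0.12
73 318 [-28.   23.4] -2.3 0.12
75 379 [-30.5  25.9] -2.3 0.1196
77 351 [-30.3  25.8] -2.2 0.1198
79 358 [-30.1  25.7] -2.2 0.1198
81 375 [-30.6  26. ] -2.3 0.1198
83 355 [-30.6  26.2] -2.2 0.1201
85 390 [-30.6  26.2] -2.2 0.1199
87 367 [-30.5  26.2] -2.1 0.1198
89 366 [-29.8  25.5] -2.2 0.1198
91 296 [-24.6  22.7] -0.9 0.12
93 282 [-20.7  16. ] -2.4 0.1199
95 280 [-20.6  15.6] -2.5 0.1202
97 276 [-20.6  16. ] -2.3 0.1202
99 288 [-20.5  16.7] -1.9 0.1203
101 283 [-20.5  16.6] -1.9 0.1202
103 298 [-20.4  16.6] -1.9 0.12
105 292 [-21.1  16.4] -2.3 0.1202
107 667 [-25.6  21.6] -2.0 0.1247
109 406 [-26.1  22.1] -2.0 0.1261
```

The near view puts the groove centre about +1.7 mm in tool x and −1 mm in tool y from the clip. I'll correct by that, then press down slowly.

```bash
python3 -m crank '[{"translation":[1.7,-1,0],"twist":0},{"translation":[0,0,5],"twist":0},{"translation":[0,0,4],"twist":0},{"translation":[0,0,4],"twist":0},{"translation":[0,0,3],"twist":0},{"translation":[0,0,2],"twist":0},{"translation":[0,0,0],"twist":0},{"translation":[0,0,0],"twist":0}]' - 100
python3 -c "
from h import *
s=readout.observe();print(s['wrist_force'],s['ft_torque'],s['position'])"
```

```text
time_s: 8.67
position: [0.4762, -0.1769, 0.1535]
orientation: [0.0, 0.81, 0.587, 0.0]
wrist_force: [-0.1, -0.1, 2.0]
gripper_width: 0.288
[-0.1291815  -0.05232167  1.97527964] [ 0.00263347  0.02039391 -0.0149178 ] [ 0.47623693 -0.17688401  0.15346656]
```

Contact is just starting at about the expected height, with negligible side force. Press further.

```bash
python3 -m crank '[{"translation":[0,0,2],"twist":0},{"translation":[0,0,2],"twist":0},{"translation":[0,0,2],"twist":0},{"translation":[0,0,2],"twist":0},{"translation":[0,0,2],"twist":0},{"translation":[0,0,0],"twist":0}]'
python3 -m crank '[{"translation":[0,0,2],"twist":0},{"translation":[0,0,2],"twist":0},{"translation":[0,0,2],"twist":0},{"translation":[0,0,2],"twist":0},{"translation":[0,0,2],"twist":0},{"translation":[0,0,0],"twist":0}]'
```

```text
time_s: 9.17
position: [0.4763, -0.1771, 0.1438]
orientation: [0.001, 0.81, 0.587, 0.0]
wrist_force: [-0.6, -0.1, 4.2]
gripper_width: 0.295
time_s: 9.67
position: [0.4757, -0.1766, 0.1321]
orientation: [-0.001, 0.81, 0.587, -0.0]
wrist_force: [2.3, -1.5, -8.8]
gripper_width: 0.29
```

```bash
python3 -m crank '[{"translation":[0,0,1],"twist":0},{"translation":[0,0,1],"twist":0},{"translation":[0,0,0],"twist":0}]'
python3 -m crank '[{"translation":[0,0,1],"twist":0},{"translation":[0,0,0],"twist":0}]'
python3 -c "
from h import *
s=readout.observe();print(s['wrist_force'],s['ft_torque'],s['position'])"
```

```text
time_s: 9.92
position: [0.4758, -0.1766, 0.1308]
orientation: [-0.0, 0.81, 0.587, -0.0]
wrist_force: [1.3, 0.5, -7.2]
gripper_width: 0.29
time_s: 10.08
position: [0.4759, -0.1767, 0.13]
orientation: [-0.0, 0.81, 0.587, -0.0]
wrist_force: [1.8, -0.8, -6.0]
gripper_width: 0.284
[ 1.75748272 -0.83288207 -6.04617657] [-0.05562391 -0.24842456  0.01842499] [ 0.47588913 -0.17670095  0.13004618]
```

```bash
python3 -m crank '[{"translation":[0,0,1],"twist":0},{"translation":[0,0,0],"twist":0}]'
python3 -m crank '[{"translation":[0,0,1],"twist":0},{"translation":[0,0,0],"twist":0}]'
```

```text
time_s: 10.25
position: [0.4761, -0.1768, 0.1297]
orientation: [0.0, 0.81, 0.587, 0.0]
wrist_force: [0.6, 0.9, 0.2]
gripper_width: 0.289
time_s: 10.42
position: [0.4761, -0.1768, 0.1296]
orientation: [0.0, 0.81, 0.587, 0.0]
wrist_force: [-3.6, 2.9, 9.2]
gripper_width: 0.29
```

Firm stop at TCP z = 0.1296, against an expected 0.130. One more millimetre to confirm it, then back that off.

```bash
python3 -m crank '[{"translation":[0,0,1],"twist":0},{"translation":[0,0,0],"twist":0}]'
python3 -m crank '[{"translation":[0,0,-1],"twist":0},{"translation":[0,0,-1],"twist":0},{"translation":[0,0,0],"twist":0}]'
python3 -c "
from h import *
shot('wrist','w7')"
```

```text
time_s: 10.58
position: [0.4761, -0.1768, 0.1295]
orientation: [0.001, 0.81, 0.587, 0.0]
wrist_force: [-4.6, 3.3, 16.7]
gripper_width: 0.292
time_s: 10.83
position: [0.4761, -0.1768, 0.1297]
orientation: [0.0, 0.81, 0.587, 0.0]
wrist_force: [-2.0, 0.8, 4.3]
gripper_width: 0.29
```

View pics/w7.png

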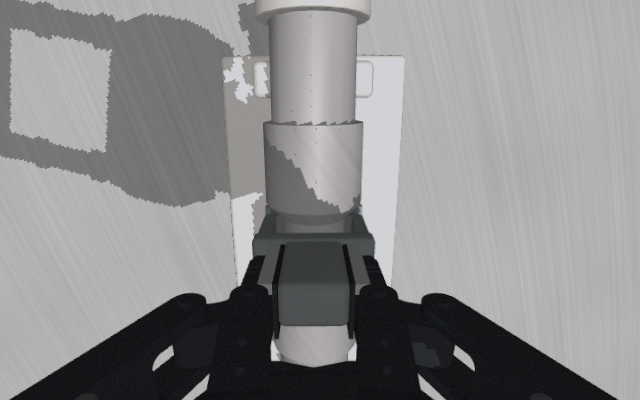

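Open fully, then rise straight up.

```bash
python3 -m crank '[{"translation":[0,0,0],"twist":0},{"translation":[0,0,0],"twist":0},{"translation":[0,0,0],"twist":0},{"translation":[0,0,0],"twist":0},{"translation":[0,0,0],"twist":0},{"translation":[0,0,0],"twist":0},{"translation":[0,0,0],"twist":0},{"translation":[0,0,0],"twist":0}]' 1 20
python3 -m crank '[{"translation":[0,0,-5],"twist":0},{"translation":[0,0,-15],"twist":0},{"translation":[0,0,-25],"twist":0},{"translation":[0,0,-25],"twist":0},{"translation":[0,0,-25],"twist":0},{"translation":[0,0,-25],"twist":0},{"translation":[-30,0,0],"twist":0},{"translation":[-30,0,0],"twist":0},{"translation":[-30,0,0],"twist":0},{"translation":[0,0,0],"twist":0},{"translation":[0,0,0],"twist":0}]'
python3 -c "
from h import *
shot('wrist','w8');shot('side','s8');shot('top','t8')
p=ld('s8')[0];cv2.imwrite('pics/s8c.png',cv2.resize(p[90:370,270:420,::-1],None,fx=2.1,fy=2.1,interpolation=2))"
```

```text
time_s: 11.55
position: [0.476, -0.1768, 0.1292]
orientation: [-0.0, 0.81, 0.587, 0.0]
wrist_force: [-0.2, -0.7, -0.2]
gripper_width: 0.997
time_s: 12.47
position: [0.4475, -0.2633, 0.2494]
orientation: [-0.0, 0.81, 0.586, 0.0]
wrist_force: [0.2, 1.3, -0.6]
gripper_width: 1.002
```

View pics/w8.png

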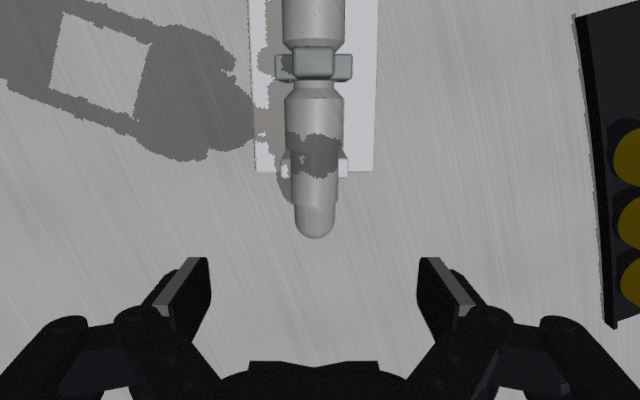

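View pics/s8c.png

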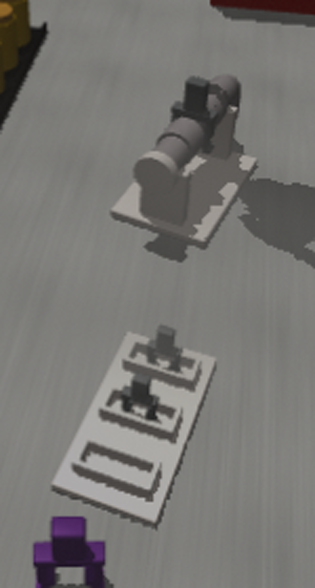

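The clip is upright in the groove (wrist px (314,64)), and the two small clips are still in the rack. Now to check its height and level.

```bash
cat > m5.py <<'E'
from h import *
from m1 import cloud
p,d,c=ld('w8'); C=cloud(c,d,(265,30,365,100))
print('===')
for nm,a,b in(('tab',.155,.18),('bar',.1215,.135)):
    k=(C[:,4]>a)&(C[:,4]<b)&((nm=='tab')|(C[:,0]<284)|(C[:,0]>343)); q=C[k]
    r=cv2.minAreaRect((q[:,2:4]*1000).astype(np.float32)); print(nm,k.sum(),np.median(q[:,2:],0).round(4),np.round(r[0],1),np.round(r[1],1),round(r[2],1),'z L/R',np.median(q[q[:,0]<313,4]).round(4),np.median(q[q[:,0]>315,4]).round(4))
E
python3 m5.py | sed -n '/===/,$p'
```

```text
===
tab 1298 [ 0.476  -0.1772  0.1658] [ 476.1 -176.8] [18.4 25.8] 72.4 z L/R 0.1658 0.1658
bar 449 [ 0.4566 -0.1764  0.1259] [ 476. -177.] [17.4 56. ] 72.6 z L/R 0.1258 0.126
```

Tab top is at 0.1658 m and bar top at 0.1259 m (nominal 0.166 and 0.126 when seated). The clip is level and aligned, so I'm handing in.

```bash
python3 -c "
from h import *
print(hand_in())"
```

```text
the job is handed in; nothing more can be done
None
```

I took the large clip out of the rack, pressed it straight down into the groove until it snapped onto its stop, then let go and moved the arm clear. I handed the job in at about 12.6 s.

- **Snap:** The press showed about 4 N of resistance, then the clip pulled itself down by about 9 N as it snapped in. It met a firm stop at a TCP height of 0.1296 m (0.130 expected). The highest force I read was about 17 N.
- **After release:** The clip's tab top is at 0.1658 m and its bar top at 0.1259 m (0.166 and 0.126 nominal when seated). It is level, centred at (0.476, −0.177), and its thickness axis is within 0.5° of the tube's.
- **Other items:** In the last side picture, the two small clips are still in the rack and the purple clip is untouched.
- **Disagreement:** The top and wrist views put the groove about 2 mm apart along the tube. I used the close wrist view and shifted the clip 1.7 mm along the tube and 1 mm sideways before pressing.
- **Refused call:** One move call was refused for a missing "twist" value. Nothing moved, and I sent it again with the value in.

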